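# Find the heavy side of a lap exciter drum and hold it down

## Task

The sealed drum of the vibrating lap has its weight clamped inside at an unknown angle. Take the crank handle, turn the drum through at least one full turn to feel where the weight is, then bring the heavy side straight down, to within about 25 degrees, and finish still gripping the handle and holding the drum still there, ready for the locking screw. Leave the wax bars and the spanner where they lie.

Things in the scene. Friction and masses are not known exactly. Their poses are not given: they have to be found in the camera images.
- stand: Grey bearing stand bolted to the worktop; it stands elsewhere each time. Steel base plate 175 x 150 x 12 mm, pedestal behind, and in front of that a drum on a level axle 120 mm above the worktop. Origin on the worktop under the drum's middle; x points along the axle away from the robot, z up. The base plate's front edge is at x = -53 mm, the drum's flat front face at x = -30 mm.
- drum_mid (a point): Middle of the sealed aluminium drum, 130 mm across, on the axle; fixed to the stand. A slug hidden inside (0.42 to 0.58 kg, 42 mm from the axle, at an unknown angle to the crank each time) adds up to about 0.2 N m, a sine of the angle: the handle resists most while the slug rises level with the axle, least while it sinks level with it. All else is balanced; nothing outside shows the slug.
- axle (a point): Point on the drum's axle line, 120 mm above the worktop, 94 mm in front of the drum's middle; fixed to the stand, axes as the stand's (x along the axle away from the robot). The sleeve's middle circles this point at a radius of 48 mm in its y-z plane.
- handle_grip (a point): Middle of the wooden crank sleeve, on its axis, 64 mm in front of the drum's face and 48 mm from the axle line. The push needed here is felt truly only while the drum turns, or just after turning slowly (about 2 cm per second at the handle); after a quick stop the rubbing bearing hides it.
- sleeve: The wooden crank sleeve, 21 mm thick, 48 mm long, spinning freely on a 12 mm steel pin that stands out of the drum's front face towards the robot, parallel to the axle. Origin in its middle, x along the pin. Pinched from above with the fingers across the pin, it can be led round the whole circle with the tool pointing down all the way.
- drum (a joint): Angle of the drum, rad: 0 with the crank pin straight above the axle, growing clockwise as the robot sees it (pin at the stand's -y side at pi/2), counted on past full turns, free for 6 turns each way; starts between -1 and 1. The bearing rubs with about 0.3 N m (6 N at the handle) against any turning, more than the slug's pull, so the drum stays wherever it is left.
- wax_bar_green: Bystander: green polishing compound bar, 34 x 88 x 28 mm, lying; origin at the centre of its underside.
- wax_bar_white: Bystander: white polishing compound bar, 32 x 72 x 26 mm, lying; origin at the centre of its underside.
- spanner: Bystander: steel spanner, 30 x 167 x 6 mm, lying; origin at the centre of its underside.

How it is judged:
On the way:
1. the drum has been turned by its crank about a full turn, either way ((value of joint drum above 5.2 rad or value of joint drum below -5.2 rad) and contact force between the fingers and sleeve above 0.5 N).
At the end, for the whole second after the job is handed in: The slug hidden in the drum is within 25 degrees of straight below the axle, the fingers still grip the crank sleeve (more than 1 N) and the drum is still (z of slug in the frame of axle below -0.0381 m and contact force between the fingers and sleeve above 1 N and velocity of joint drum between -0.1 and 0.1 rad/s); the arm keeps its last pose, push and grip.
It fails at once if a wax bar or the spanner was shifted by more than 20 mm (distance of any of wax_bar_green, wax_bar_white, spanner from where it was at the start of the episode above 0.02 m).
It also fails if it takes over 72 s, if anything falls off the work surface, if the arm or the gripper's body presses on something with over 40 N, if the wrist force passes 120 N, or if a joint passes its speed limit or range.

## Robot

A 6-joint arm with a two-finger parallel gripper is mounted at the origin on a cart in front of the work surface, level with it; the furniture and walls round the work are solid. World frame = base frame: x ahead of the robot, y to its left, z up, the work surface at z = 0. Lengths are in m, angles in rad, forces in N, time in s.
With the tool pointing down it reaches from about 0.3 to 0.775 m from the base axis. Payload 14.6 kg.
Tool frame: the origin (TCP) lies between the finger pads, 19 mm behind the fingertips; this is the grasp point; z points along the fingers, y is the line along which they close (so a half turn about z gives the same grasp; the last joint's range is limited). The gripper opens to 94 mm and grips with 3 to 60 N. Pads are 16 mm wide; open, the fingers measure 119 mm over their backs; the gripper's body (75 mm by 177 mm) begins 78 mm behind the grasp point.
Start: joints at [1.16, 0.3, 1.521, -0, 1.321, -0.067], TCP at [0.185, 0.518, 0.224] pointing down, gripper open.
Joint ranges: [-3.03, 3.03], [-0.79, 2.21], [0.23, 2.52], [-1.04, 4.18], [0, 3.07], [-2.55, 2.55]. Speed limits (rad/s): [2.22, 2.22, 2.57, 3.14, 3.14, 3.14].

## Interface

Orientations are given as [roll, pitch, yaw] about the fixed x, y, z axes, in that order (R = Rz(yaw) Ry(pitch) Rx(roll)).
In Python, from station import ctrl gives the robot as it stands. The module is installed in compiled form; this text tells all that it offers.
- The arm moves only by the shell command python3 -m jog 'ROWS' [OPENING] [FORCE]. ROWS is JSON, a list of rows, each a list of 6 numbers: the shift along the tool's x, y, z in cm, then the turn, a rotation vector about the tool's x, y, z in rad. In form: [[tx, ty, tz, ax, ay, az], ...]. A call has 1 to 8 rows; each row is the pose to reach, as a shift and turn from the pose commanded when the call began, along the tool's axes at that moment; what a row does not reach only later rows make up. A row lasts 1/10 s, in which the tool goes at most 50 mm and 8.59 degrees, less where a joint would pass 70% of its speed; a pose out of reach is approached as far as the arm can. A call with a gripper value outside its range is refused whole. OPENING is the opening in per cent of the stroke, from 0 (shut) to 100 (fully open), set as the call begins (- or left out, the last holds). The fingers move at their own pace and stop on an object; FORCE is the grip in N (left out, the last holds). Time passes only in rows, so rows that repeat a pose let the fingers close. It gives the time, the measured TCP pose, the force, the opening and the grip force at its end, in the units of the state.
- ctrl.get_obs(): the state, without advancing time (a new reading comes with each control period).
- ctrl.camera(name): name is "side" or "top"; returns a dict with "img" (420x560x3 uint8, blue, green, red), "intrinsics" (3x3 intrinsics, pixels), "k1" (the pictures are not rectified: a ray, as slopes to the right and down, at radius r is drawn at 1 + k1 r^2 times it, then the intrinsics apply), "R" (3x3) and "t" (3): a world point X has camera coordinates R X + t. Camera axes: x right, y down, z forward; pixel columns grow to the right and rows downward; lengths in m; the calibration is good to about 2 mm. A picture is of the moment at which its call begins. There is no depth.
- ctrl.hand_in(): hands the job in; it is judged then, once.
The state is a dict: "time_s": time; "qpos": joint angles; "joint_vel": joint speeds; "tau": joint torques, N m; "ee_pos": TCP position; "eef_rot": TCP orientation; "force": force on the tool from outside, world axes, zero at the start; "moment": the same for the moment, N m; "grip_width": finger opening in m; "grip_force": force on a finger pad.
Only numpy, scipy, OpenCV 4.12 (cv2) and the standard library are available. Lean on these libraries where they do the work, as an engineer would, in place of code of your own. Each camera call takes 0.05 s, during which the arm holds its last target. There are 200 camera calls.

## Working session

There is one attempt and no reset: what is moved stays moved. The work goes in short steps, Python scripts to look and compute and a shell command to move; the robot and the scene stay as the last step left them, time stands still between calls to the robot, and variables do not carry over. Pictures are saved under pics/ and viewed, at most 10 in all, crops included, and the job is handed in when it is done.

```bash
mkdir -p pics
python3 - <<'E'
from station import ctrl
import cv2,numpy as np
for n in("side","top"):
    c=ctrl.camera(n);cv2.imwrite(f"pics/{n}0.png",c["img"])
    print(n,c["intrinsics"],c["k1"],c["R"],c["t"])
o=ctrl.get_obs();print(o)
E
```

```text
side [[401.72520512   0.         275.18315632]
 [  0.         401.72520512 208.01904527]
 [  0.           0.           1.        ]] -0.08404355141155627 [[ 0.99974355 -0.012881    0.01862568]
 [ 0.00511536 -0.672767   -0.73983673]
 [ 0.02206059  0.73974228 -0.67252858]] [-0.50836275  0.0298156   1.40689512]
top [[435.68316076   0.         275.12791587]
 [  0.         435.68316076 208.82808   ]
 [  0.           0.           1.        ]] -0.05892029112829376 [[-0.02693175 -0.99963051  0.00367762]
 [-0.9906576   0.02619764 -0.13383277]
 [ 0.13368697 -0.00724761 -0.99099711]] [-0.09739556  0.51596605  1.11178011]
{'time_s': 0.1, 'qpos': array([ 1.16041154e+00,  3.00393386e-01,  1.52150783e+00, -1.19388982e-05,
        1.32069653e+00, -6.65731554e-02]), 'joint_vel': array([ 0.0008637 , -0.00022476, -0.00200476,  0.00136936, -0.00014404,
        0.00018748]), 'tau': array([ 1.22640722e-03, -5.32642829e+01, -3.53283441e+01,  7.09349220e-02,
        2.34936696e-02,  1.96086637e-05]), 'ee_pos': array([0.18529999, 0.51762081, 0.22375994]), 'eef_rot': array([-3.14058902e+00, -5.53237916e-05,  2.79778396e+00]), 'force': array([-0.71791693, -0.41598061, -0.0911342 ]), 'moment': array([ 0.00157634, -0.01252283, -0.04670969]), 'grip_force': 0.0, 'grip_width': 0.09395751815332916}
```

View pics/side0.png

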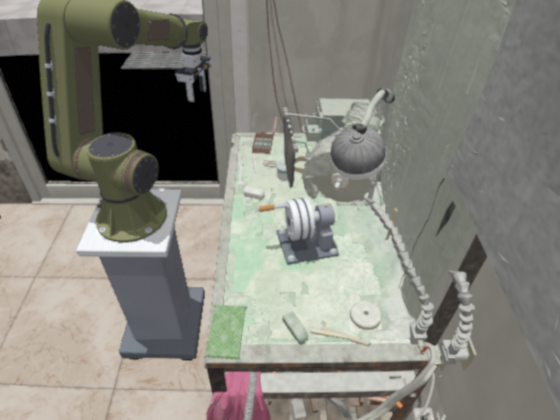

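View pics/top0.png

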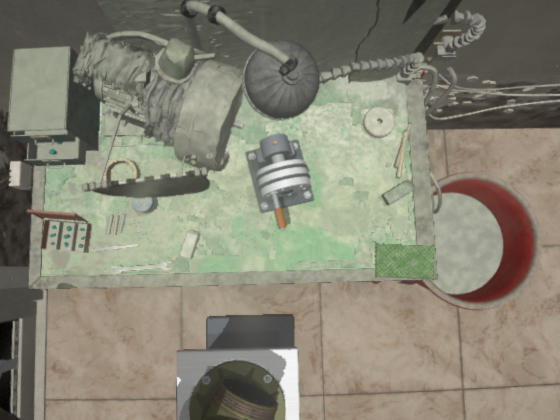

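Side view: stand at about (305,230), sleeve at (267,208). Top view: stand around (280,180), orange sleeve around (280,217), white bar (190,244), green bar (397,192), spanner on the left near (140,267).

Run:
```python
import cv2,numpy as np
a=cv2.imread("pics/top0.png")[125:240,230:330];b=cv2.imread("pics/side0.png")[180:280,250:350]
a=cv2.resize(a,(400,460),interpolation=cv2.INTER_CUBIC);b=cv2.resize(b,(400,400),interpolation=cv2.INTER_CUBIC)
o=np.zeros((460,800,3),np.uint8);o[:,:400]=a;o[:400,400:]=b;cv2.imwrite("pics/crop.png",o)
```

```text
(no output)
```

View pics/crop.png

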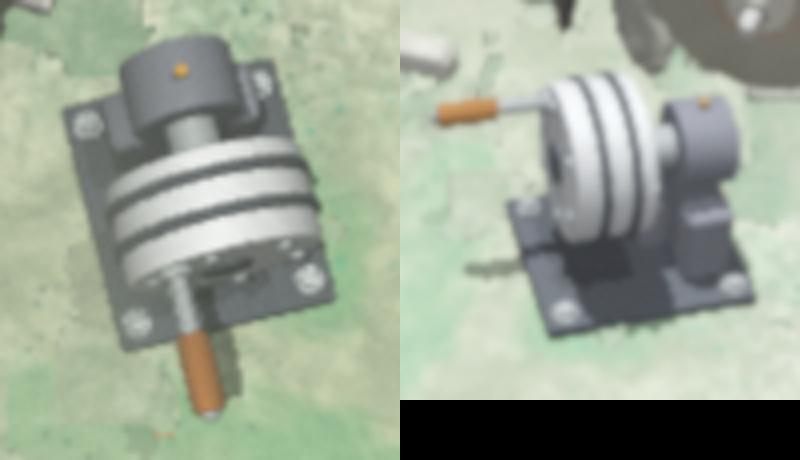

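```bash
cat > h.py <<'E'
from station import ctrl
import numpy as np
def proj(c,X):
    p=np.atleast_2d(X)@np.array(c["R"]).T+c["t"];s=p[:,:2]/p[:,2:]
    s=s*(1+c["k1"]*(s**2).sum(1,keepdims=True));K=np.array(c["intrinsics"])
    return s*[K[0,0],K[1,1]]+K[:2,2]
E
python3 - <<'E'
from h import *
from scipy.optimize import least_squares
S,T=ctrl.camera("side"),ctrl.camera("top")
tp=np.array([[246.5,151.8],[297.5,140],[314,199.5],[261,212.5],[277.5,208.5],[282.2,228]])
sp=np.array([[287,263.8],[338.5,254.5],[276.8,230.8],[274.3,206],[259.3,208]])
def world(v):
    x,y,w,q=v;c,s=np.cos(w),np.sin(w)
    p=lambda a,b,z:[x+c*a-s*b,y+s*a+c*b,z]
    BL,BR,FR,FL=p(.122,.075,.012),p(.122,-.075,.012),p(-.053,-.075,.012),p(-.053,.075,.012)
    sl=[p(a,-.048*np.sin(q),.12+.048*np.cos(q)) for a in(-.07,-.118)]
    return np.array([BL,BR,FR,FL]+sl),np.array([FR,BR,FL]+sl)
def f(v):
    a,b=world(v);return np.r_[(proj(T,a)-tp).ravel(),(proj(S,b)-sp).ravel()]
r=least_squares(f,[.5,0,0,0],loss='soft_l1');print(r.x,f(r.x).round(1))
a,_=world(r.x);print("sleeve mid",a[4:].mean(0),"yaw deg",np.degrees(r.x[2]))
x,y,w,q=r.x;print("axle pt",x-.094*np.cos(w),y-.094*np.sin(w))
E
```

```text
[ 0.57471341 -0.13414246  0.2122878  -0.78543908] [-0.8 -0.8  1.3 -1.6  0.7  0.  -0.4  0.1 -0.1 -0.6  0.1 -0.4 -1.1 -0.9
  0.4 -0.5 -1.7 -1.5 -0.8  0.8 -1.2  1. ]
sleeve mid [ 0.475672   -0.12076741  0.15393974] yaw deg 12.163194981335288
axle pt 0.4828235776051548 -0.15394796772583905
```

```bash
python3 -m jog '[[-3,-3.1,0,0,0,0.14],[-6,-6.2,0,0,0,0.28],[-9,-9.3,0,0,0,0.42],[-12,-12.4,0,0,0,0.56],[-15,-15.5,0,0,0,0.7],[-18,-18.6,0,0,0,0.84],[-21,-21.6,0,0,0,0.98],[-24,-24.7,0,0,0,1.12]]' 100 40
python3 - <<'E'
from h import *
from scipy.spatial.transform import Rotation as R
def rel(tgt,yaw):
    o=ctrl.get_obs();A=R.from_euler('xyz',o["eef_rot"])
    print(A.inv().apply(np.array(tgt)-o["ee_pos"])*100,(A.inv()*R.from_euler('xyz',[np.pi,0,yaw])).as_rotvec())
rel([.476,-.121,.23],.212)
E
```

```text
time_s: 1.0
ee_pos: [0.3284, 0.2028, 0.2244]
eef_rot: [3.141, -0.0, 1.672]
force: [0.2, 1.3, 0.3]
grip_width: 0.094
grip_force: 0.0
[-33.71005155  11.40252317  -0.56560528] [ 2.09637409e-04 -4.17524198e-04  1.46038921e+00]
```

```bash
python3 -m jog '[[-3.4,1.1,0,0,0,0.14],[-6.8,2.3,0,0,0,0.28],[-10.2,3.4,0,0,0,0.42],[-13.6,4.6,0,0,0,0.56],[-17,5.7,0,0,0,0.7],[-20.4,6.9,0,0,0,0.84],[-23.8,8,0,0,0,0.98],[-27.2,9.2,0,0,0,1.12]]'
cat >> h.py <<'E'
from scipy.spatial.transform import Rotation as R
def rel(tgt,yaw=.212):
    o=ctrl.get_obs();A=R.from_euler('xyz',o["eef_rot"])
    print(A.inv().apply(np.array(tgt)-o["ee_pos"])*100,(A.inv()*R.from_euler('xyz',[np.pi,0,yaw])).as_rotvec())
E
python3 -c "
from h import *
rel([.476,-.121,.23])"
```

```text
time_s: 1.8
ee_pos: [0.4489, -0.0578, 0.2242]
eef_rot: [3.142, -0.0, 0.552]
force: [0.2, 0.3, 0.8]
grip_width: 0.094
grip_force: 0.0
[-1.00752537  6.80369458 -0.57528264] [ 1.52073982e-05 -5.80684829e-05  3.39853390e-01]
```

```bash
python3 -m jog '[[-0.4,3,0,0,0,0.14],[-1,6,0,0,0,0.28],[-1,6.8,0,0,0,0.34],[-1,6.8,0,0,0,0.34],[-1,6.8,0,0,0,0.34]]'
python3 - <<'E'
from h import *
import cv2
rel([.476,-.121,.154])
T,S=ctrl.camera("top"),ctrl.camera("side")
a=cv2.resize(T["img"][150:250,230:330],(400,400),interpolation=2);b=cv2.resize(S["img"][150:250,230:330],(400,400),interpolation=2)
cv2.imwrite("pics/c2.png",np.hstack([a,b]))
E
```

```text
time_s: 2.3
ee_pos: [0.4759, -0.1189, 0.2241]
eef_rot: [-3.141, 0.0, 0.22]
force: [-0.1, 0.4, -0.3]
grip_width: 0.0939
grip_force: 0.0
[-0.02969678  0.20947629  7.00594689] [-0.0003417   0.0004153   0.00783046]
```

View pics/c2.png

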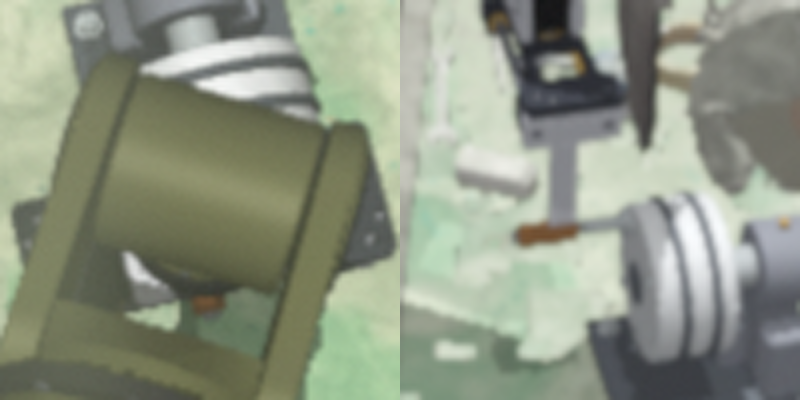

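Fingers straddle the sleeve (sleeve 518–578, near finger at 562 in the crop; the 10 mm offset is due to the stand's yaw). Descend and pinch.

```bash
python3 -m jog '[[0,0.2,2,0,0,0],[0,0.2,4,0,0,0],[0,0.2,6,0,0,0],[0,0.2,7,0,0,0],[0,0.2,7,0,0,0],[0,0.2,7,0,0,0]]'
python3 -m jog '[[0,0,0,0,0,0],[0,0,0,0,0,0],[0,0,0,0,0,0],[0,0,0,0,0,0],[0,0,0,0,0,0],[0,0,0,0,0,0]]' 0 40
python3 - <<'E'
from h import *
import cv2
rel([.476,-.121,.154]);print(ctrl.get_obs()["force"])
T,S=ctrl.camera("top"),ctrl.camera("side")
b=cv2.resize(S["img"][170:270,230:350],(720,600),interpolation=2)
cv2.imwrite("pics/c3.png",b)
E
```

```text
time_s: 3.0
ee_pos: [0.4768, -0.121, 0.155]
eef_rot: [3.141, -0.001, 0.219]
force: [0.4, 0.2, 0.5]
grip_width: 0.0939
grip_force: 0.0
time_s: 3.6
ee_pos: [0.4765, -0.1212, 0.1543]
eef_rot: [3.142, 0.0, 0.218]
force: [-0.1, 0.7, 1.0]
grip_width: 0.0493
grip_force: 0.0
[-0.04813046 -0.03130612  0.02610283] [3.50597119e-06 1.04295474e-05 5.76113220e-03]
[-0.08512033  0.67726894  1.04521676]
```

View pics/c3.png

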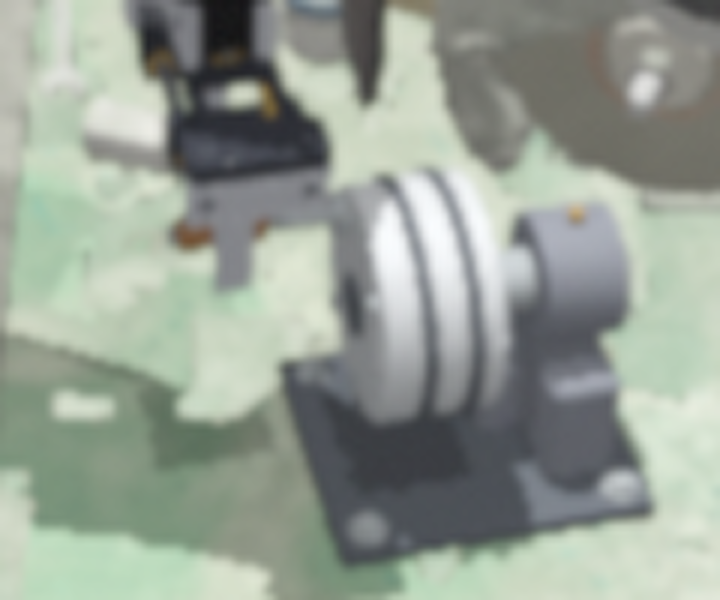

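Still closing, with the sleeve (175–270, 235) between the fingers; let it finish.

```bash
python3 -m jog '[[0,0,0,0,0,0],[0,0,0,0,0,0],[0,0,0,0,0,0],[0,0,0,0,0,0],[0,0,0,0,0,0],[0,0,0,0,0,0]]'
```

```text
time_s: 4.3
ee_pos: [0.4765, -0.1211, 0.1543]
eef_rot: [-3.141, 0.0, 0.218]
force: [-1.4, 3.1, 2.8]
grip_width: 0.0202
grip_force: 40.0
```

```bash
cat > rows.py <<'E'
import numpy as np,sys
def rows(q0,q1,n=8,r=4.8):
    f=lambda q:np.round([r*np.sin(q),-r*np.cos(q)],2)
    return "["+",".join("[0,%.2f,%.2f,0,0,0]"%tuple(f(q)-f(q0)) for q in np.linspace(q0,q1,n+1)[1:])+"]"
q0,n=float(sys.argv[1]),int(sys.argv[2])
st=float(sys.argv[3]) if len(sys.argv)>3 else .4
for k in range(n): print("%.2f"%(q0+st*k),rows(q0+st*k,q0+st*(k+1)))
E
cat > log.py <<'E'
from h import *
import json
o=ctrl.get_obs();open("log.txt","a").write(json.dumps([o["time_s"],*o["ee_pos"],*o["force"]])+"\n")
c,s=np.cos(.212),np.sin(.212)
d=np.array(o["ee_pos"])-[.4828,-.154,.12];y=-s*d[0]+c*d[1];F=o["force"];fy=-s*F[0]+c*F[1]
q=np.arctan2(-y,d[2]);print("q %.3f r %.4f Ft %.2f Fr %.2f Fx %.2f grip %.0f t %.1f"%(q,np.hypot(y,d[2]),-fy*np.cos(q)-F[2]*np.sin(q),-fy*np.sin(q)+F[2]*np.cos(q),c*F[0]+s*F[1],o["grip_force"],o["time_s"]))
E
python3 rows.py -.77 17; python3 log.py
```

```text
-0.77 [[0,0.17,-0.16,0,0,0],[0,0.36,-0.31,0,0,0],[0,0.55,-0.46,0,0,0],[0,0.75,-0.59,0,0,0],[0,0.95,-0.72,0,0,0],[0,1.17,-0.83,0,0,0],[0,1.38,-0.93,0,0,0],[0,1.60,-1.03,0,0,0]]
-0.37 [[0,0.23,-0.08,0,0,0],[0,0.46,-0.15,0,0,0],[0,0.69,-0.20,0,0,0],[0,0.93,-0.25,0,0,0],[0,1.17,-0.29,0,0,0],[0,1.40,-0.31,0,0,0],[0,1.64,-0.32,0,0,0],[0,1.88,-0.32,0,0,0]]
0.03 [[0,0.24,0.02,0,0,0],[0,0.48,0.04,0,0,0],[0,0.72,0.08,0,0,0],[0,0.95,0.13,0,0,0],[0,1.19,0.19,0,0,0],[0,1.42,0.26,0,0,0],[0,1.64,0.34,0,0,0],[0,1.86,0.44,0,0,0]]
0.43 [[0,0.22,0.10,0,0,0],[0,0.43,0.22,0,0,0],[0,0.63,0.34,0,0,0],[0,0.83,0.48,0,0,0],[0,1.02,0.63,0,0,0],[0,1.20,0.78,0,0,0],[0,1.38,0.95,0,0,0],[0,1.54,1.12,0,0,0]]
0.83 [[0,0.16,0.18,0,0,0],[0,0.31,0.37,0,0,0],[0,0.45,0.57,0,0,0],[0,0.58,0.77,0,0,0],[0,0.69,0.98,0,0,0],[0,0.80,1.19,0,0,0],[0,0.90,1.41,0,0,0],[0,0.98,1.64,0,0,0]]
1.23 [[0,0.08,0.22,0,0,0],[0,0.14,0.46,0,0,0],[0,0.19,0.69,0,0,0],[0,0.23,0.93,0,0,0],[0,0.26,1.16,0,0,0],[0,0.28,1.40,0,0,0],[0,0.28,1.64,0,0,0],[0,0.27,1.88,0,0,0]]
1.63 [[0,-0.02,0.24,0,0,0],[0,-0.05,0.48,0,0,0],[0,-0.09,0.72,0,0,0],[0,-0.15,0.
[... 1234 characters left out ...]
0,0,0],[0,-0.17,-0.94,0,0,0],[0,-0.19,-1.18,0,0,0],[0,-0.19,-1.42,0,0,0],[0,-0.18,-1.66,0,0,0],[0,-0.16,-1.90,0,0,0]]
4.83 [[0,0.04,-0.24,0,0,0],[0,0.08,-0.48,0,0,0],[0,0.14,-0.71,0,0,0],[0,0.21,-0.94,0,0,0],[0,0.29,-1.17,0,0,0],[0,0.38,-1.39,0,0,0],[0,0.49,-1.60,0,0,0],[0,0.60,-1.82,0,0,0]]
5.23 [[0,0.12,-0.20,0,0,0],[0,0.26,-0.40,0,0,0],[0,0.40,-0.59,0,0,0],[0,0.55,-0.78,0,0,0],[0,0.72,-0.95,0,0,0],[0,0.89,-1.12,0,0,0],[0,1.07,-1.28,0,0,0],[0,1.25,-1.43,0,0,0]]
5.63 [[0,0.20,-0.14,0,0,0],[0,0.40,-0.27,0,0,0],[0,0.61,-0.40,0,0,0],[0,0.82,-0.51,0,0,0],[0,1.04,-0.61,0,0,0],[0,1.26,-0.69,0,0,0],[0,1.49,-0.77,0,0,0],[0,1.72,-0.84,0,0,0]]
q -0.773 r 0.0480 Ft -0.43 Fr 4.27 Fx -0.73 grip 40 t 4.3
```

```bash
python3 -m jog '[[0,0.17,-0.16,0,0,0],[0,0.36,-0.31,0,0,0],[0,0.55,-0.46,0,0,0],[0,0.75,-0.59,0,0,0],[0,0.95,-0.72,0,0,0],[0,1.17,-0.83,0,0,0],[0,1.38,-0.93,0,0,0],[0,1.60,-1.03,0,0,0]]'; python3 log.py
python3 -m jog '[[0,0.23,-0.08,0,0,0],[0,0.46,-0.15,0,0,0],[0,0.69,-0.20,0,0,0],[0,0.93,-0.25,0,0,0],[0,1.17,-0.29,0,0,0],[0,1.40,-0.31,0,0,0],[0,1.64,-0.32,0,0,0],[0,1.88,-0.32,0,0,0]]' >/dev/null; python3 log.py
```

```text
time_s: 5.1
ee_pos: [0.48, -0.137, 0.1641]
eef_rot: [-3.141, 0.0, 0.218]
force: [5.7, 1.1, -14.4]
grip_width: 0.02
grip_force: 40.0
q -0.372 r 0.0474 Ft -5.10 Fr -13.46 Fx 5.79 grip 40 t 5.1
q 0.014 r 0.0467 Ft -6.54 Fr -15.75 Fx 8.49 grip 40 t 5.9
```

```bash
python3 -m jog '[[0,0.24,0.12,0,0,0],[0,0.48,0.14,0,0,0],[0,0.72,0.18,0,0,0],[0,0.95,0.23,0,0,0],[0,1.19,0.29,0,0,0],[0,1.42,0.36,0,0,0],[0,1.64,0.44,0,0,0],[0,1.86,0.54,0,0,0]]' >/dev/null; python3 log.py
python3 -m jog '[[0,0.22,0.10,0,0,0],[0,0.43,0.22,0,0,0],[0,0.63,0.34,0,0,0],[0,0.83,0.48,0,0,0],[0,1.02,0.63,0,0,0],[0,1.20,0.78,0,0,0],[0,1.38,0.95,0,0,0],[0,1.54,1.12,0,0,0]]' >/dev/null; python3 log.py
python3 -m jog '[[0,0.16,0.18,0,0,0],[0,0.31,0.37,0,0,0],[0,0.45,0.57,0,0,0],[0,0.58,0.77,0,0,0],[0,0.69,0.98,0,0,0],[0,0.80,1.19,0,0,0],[0,0.90,1.41,0,0,0],[0,0.98,1.64,0,0,0]]' >/dev/null; python3 log.py
```

```text
q 0.424 r 0.0461 Ft -6.94 Fr -9.80 Fx 3.45 grip 40 t 6.7
q 0.831 r 0.0460 Ft -8.96 Fr -11.52 Fx 2.37 grip 40 t 7.5
q 1.238 r 0.0462 Ft -10.10 Fr -13.50 Fx 0.38 grip 40 t 8.3
```

```bash
python3 -m jog '[[0,-0.02,0.22,0,0,0],[0,0.04,0.46,0,0,0],[0,0.09,0.69,0,0,0],[0,0.13,0.93,0,0,0],[0,0.16,1.16,0,0,0],[0,0.18,1.40,0,0,0],[0,0.18,1.64,0,0,0],[0,0.17,1.88,0,0,0]]' >/dev/null; python3 log.py
python3 -m jog '[[0,-0.02,0.24,0,0,0],[0,-0.05,0.48,0,0,0],[0,-0.09,0.72,0,0,0],[0,-0.15,0.95,0,0,0],[0,-0.22,1.18,0,0,0],[0,-0.30,1.41,0,0,0],[0,-0.39,1.63,0,0,0],[0,-0.49,1.85,0,0,0]]' >/dev/null; python3 log.py
python3 -m jog '[[0,-0.11,0.21,0,0,0],[0,-0.23,0.42,0,0,0],[0,-0.36,0.62,0,0,0],[0,-0.51,0.81,0,0,0],[0,-0.66,1.00,0,0,0],[0,-0.82,1.17,0,0,0],[0,-0.99,1.34,0,0,0],[0,-1.17,1.51,0,0,0]]' >/dev/null; python3 log.py
```

```text
q 1.632 r 0.0466 Ft -10.55 Fr -10.09 Fx -3.52 grip 40 t 9.1
q 2.028 r 0.0473 Ft -10.46 Fr -10.19 Fx -3.98 grip 40 t 9.9
q 2.418 r 0.0480 Ft -10.25 Fr -2.51 Fx -5.61 grip 40 t 10.7
```

```bash
python3 -m jog '[[0,-0.18,0.15,0,0,0],[0,-0.37,0.29,0,0,0],[0,-0.57,0.42,0,0,0],[0,-0.78,0.55,0,0,0],[0,-0.99,0.66,0,0,0],[0,-1.21,0.76,0,0,0],[0,-1.43,0.85,0,0,0],[0,-1.66,0.93,0,0,0]]' >/dev/null; python3 log.py
python3 -m jog '[[0,-0.23,0.07,0,0,0],[0,-0.46,0.12,0,0,0],[0,-0.70,0.17,0,0,0],[0,-0.94,0.20,0,0,0],[0,-1.17,0.22,0,0,0],[0,-1.41,0.23,0,0,0],[0,-1.65,0.23,0,0,0],[0,-1.89,0.21,0,0,0]]' >/dev/null; python3 log.py
```

```text
q 2.817 r 0.0487 Ft -8.78 Fr 7.88 Fx -0.20 grip 40 t 11.5
q -3.054 r 0.0494 Ft -7.24 Fr 12.90 Fx 3.60 grip 40 t 12.3
```

```bash
python3 -m jog '[[0,-0.24,0.05,0,0,0],[0,-0.48,0.02,0,0,0],[0,-0.71,-0.04,0,0,0],[0,-0.95,-0.1,0,0,0],[0,-1.17,-0.17,0,0,0],[0,-1.40,-0.26,0,0,0],[0,-1.62,-0.35,0,0,0],[0,-1.83,-0.46,0,0,0]]' >/dev/null; python3 log.py
python3 -m jog '[[0,-0.21,-0.12,0,0,0],[0,-0.41,-0.25,0,0,0],[0,-0.61,-0.39,0,0,0],[0,-0.80,-0.53,0,0,0],[0,-0.98,-0.69,0,0,0],[0,-1.15,-0.86,0,0,0],[0,-1.32,-1.03,0,0,0],[0,-1.48,-1.21,0,0,0]]' >/dev/null; python3 log.py
python3 -m jog '[[0,-0.14,-0.19,0,0,0],[0,-0.28,-0.39,0,0,0],[0,-0.41,-0.59,0,0,0],[0,-0.52,-0.80,0,0,0],[0,-0.63,-1.02,0,0,0],[0,-0.72,-1.24,0,0,0],[0,-0.81,-1.46,0,0,0],[0,-0.88,-1.69,0,0,0]]' >/dev/null; python3 log.py
```

```text
q -2.653 r 0.0501 Ft -3.70 Fr 0.99 Fx -0.70 grip 40 t 13.1
q -2.268 r 0.0502 Ft -3.24 Fr -0.60 Fx -0.89 grip 40 t 13.9
q -1.883 r 0.0499 Ft -2.92 Fr 5.76 Fx 1.23 grip 40 t 14.7
```

```bash
python3 -m jog '[[0,-0.06,-0.23,0,0,0],[0,-0.11,-0.47,0,0,0],[0,-0.15,-0.71,0,0,0],[0,-0.17,-0.94,0,0,0],[0,-0.19,-1.18,0,0,0],[0,-0.19,-1.42,0,0,0],[0,-0.18,-1.66,0,0,0],[0,-0.16,-1.90,0,0,0]]' >/dev/null; python3 log.py
python3 -m jog '[[0,0.04,-0.24,0,0,0],[0,0.08,-0.48,0,0,0],[0,0.14,-0.71,0,0,0],[0,0.21,-0.94,0,0,0],[0,0.29,-1.17,0,0,0],[0,0.38,-1.39,0,0,0],[0,0.49,-1.60,0,0,0],[0,0.60,-1.82,0,0,0]]' >/dev/null; python3 log.py
python3 -m jog '[[0,0.12,-0.20,0,0,0],[0,0.26,-0.40,0,0,0],[0,0.40,-0.59,0,0,0],[0,0.55,-0.78,0,0,0],[0,0.72,-0.95,0,0,0],[0,0.89,-1.12,0,0,0],[0,1.07,-1.28,0,0,0],[0,1.25,-1.43,0,0,0]]' >/dev/null; python3 log.py
python3 - <<'E'
import numpy as np,json
from scipy.optimize import least_squares
L=np.array([json.loads(l) for l in open("log.txt")])[1:]
c,s=np.cos(.212),np.sin(.212)
d=L[:,1:4]-[.4828,-.154,.12];y=-s*d[:,0]+c*d[:,1];z=d[:,2];fy=-s*L[:,4]+c*L[:,5];fz=L[:,6]
ctr=least_squares(lambda v:np.hypot(y-v[0],z-v[1])-v[2],[0,0,.048]).x;print("centre",ctr)
for yc,zc in((0,0),ctr[:2]):
    q=np.unwrap(np.arctan2(-(y-yc),z-zc));Ft=-fy*np.cos(q)-fz*np.sin(q);Fr=-fy*np.sin(q)+fz*np.cos(q)
    for A in (np.c_[np.ones_like(q),np.sin(q),np.cos(q)],np.c_[np.ones_like(q),np.sin(q),np.cos(q),abs(Fr)]):
        x,*_=np.linalg.lstsq(A,-Ft,rcond=None)
        pk=np.arctan2(x[1],x[2]);print(x.round(2),"peak resist q",pk,"slug down at q",pk-np.pi/2,"res",(-Ft-A@x).round(1))
print("q now",q[-1])
E
```

```text
q -1.494 r 0.0494 Ft -2.06 Fr 6.18 Fx 0.80 grip 40 t 15.5
q -1.097 r 0.0486 Ft -2.83 Fr 6.56 Fx -1.87 grip 40 t 16.3
q -0.693 r 0.0478 Ft -3.16 Fr 5.83 Fx -1.39 grip 40 t 17.1
centre [ 0.00149386 -0.00137913  0.04803669]
[ 6.48  4.21 -0.53] peak resist q 1.6967984113144694 slug down at q 0.12600208451957284 res [ 0.7  0.5 -0.8 -0.3 -0.2 -0.2 -0.   0.6  0.5  0.6 -1.3 -0.4  0.3 -0.2
  0.3 -0.2]
[ 5.73  3.96 -0.82  0.09] peak resist q 1.7763385938645746 slug down at q 0.20554226706967804 res [ 0.4  0.2 -0.5 -0.2 -0.3 -0.1 -0.1  1.1  0.3 -0.1 -1.  -0.   0.2 -0.2
  0.4  0.1]
[ 6.42  4.25 -0.57] peak resist q 1.7040091262275165 slug down at q 0.13321279943262 res [ 0.1  0.  -0.9 -0.2  0.1  0.2  0.3  0.6  0.   0.1 -1.3 -0.3  0.5  0.1
  0.7  0. ]
[ 6.16  4.17 -0.67  0.03] peak resist q 1.7302511532165898 slug down at q 0.15945482642169329 res [-0.  -0.1 -0.9 -0.2  0.1  0.2  0.3  0.7 -0.1 -0.1 -1.2 -0.2  0.5  0.1
  0.7  0.1]
q now 5.632810090193152
```

```bash
python3 -m jog '[[0,0.20,-0.14,0,0,0],[0,0.40,-0.27,0,0,0],[0,0.61,-0.40,0,0,0],[0,0.82,-0.51,0,0,0],[0,1.04,-0.61,0,0,0],[0,1.26,-0.69,0,0,0],[0,1.49,-0.77,0,0,0],[0,1.72,-0.84,0,0,0]]' >/dev/null; python3 log.py; python3 rows.py 6.03 1
```

```text
q -0.282 r 0.0470 Ft -4.56 Fr 3.21 Fx -1.26 grip 40 t 17.9
6.03 [[0,0.23,-0.05,0,0,0],[0,0.47,-0.09,0,0,0],[0,0.71,-0.12,0,0,0],[0,0.94,-0.14,0,0,0],[0,1.18,-0.15,0,0,0],[0,1.42,-0.14,0,0,0],[0,1.66,-0.13,0,0,0],[0,1.90,-0.10,0,0,0]]
```

```bash
python3 -m jog '[[0,0.23,-0.05,0,0,0],[0,0.47,-0.09,0,0,0],[0,0.71,-0.12,0,0,0],[0,0.94,-0.14,0,0,0],[0,1.18,-0.15,0,0,0],[0,1.42,-0.14,0,0,0],[0,1.66,-0.13,0,0,0],[0,1.90,-0.10,0,0,0]]' >/dev/null; python3 log.py
python3 -m jog '[[0,0,0,0,0,0],[0,0,0,0,0,0],[0,0,0,0,0,0],[0,0,0,0,0,0],[0,0,0,0,0,0],[0,0,0,0,0,0]]' >/dev/null; python3 log.py
python3 -m jog '[[0,0,0,0,0,0],[0,0,0,0,0,0],[0,0,0,0,0,0],[0,0,0,0,0,0]]' >/dev/null; python3 log.py
python3 - <<'E'
from station import ctrl
import cv2
cv2.imwrite("pics/end.png",ctrl.camera("side")["img"])
E
```

```text
q 0.126 r 0.0463 Ft -5.52 Fr -0.35 Fx 0.15 grip 40 t 18.7
q 0.132 r 0.0462 Ft -3.65 Fr 4.96 Fx -2.13 grip 40 t 19.3
q 0.132 r 0.0462 Ft -4.02 Fr 6.42 Fx -2.63 grip 40 t 19.7
```

View pics/end.png

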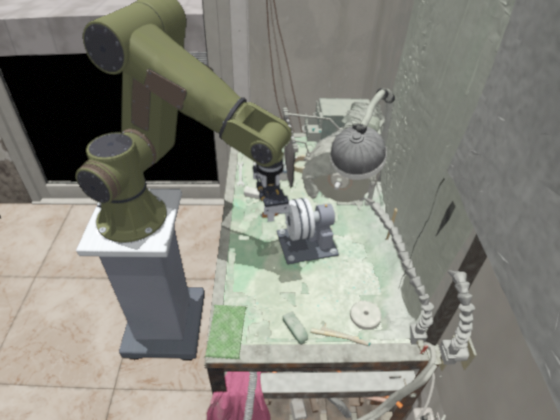

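The gripper still holds the crank near (270,205), the drum is steady, and the bystander bars have not moved (green at 295,325).

```bash
python3 -c "
from station import ctrl
print(ctrl.hand_in())"
```

```text
the job is handed in; nothing more can be done
None
```

I turned the drum about 1.1 turns by its crank, felt the weight, and handed in at about 20 s still gripping the handle at 40 N. The heavy side should be straight down to within about 6 degrees (crank at 0.13 rad, best estimate 0.13–0.16), but the hand-in returned no verdict.

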